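# Shut the drying case on the glued keel

### The arm

A 6-joint arm with a two-finger parallel gripper is mounted at the origin on the work surface. World frame = base frame: x ahead of the robot, y to its left, z up, the work surface at z = 0. Lengths are in m, angles in rad, forces in N, time in s.
With the tool pointing down it reaches from about 0.275 to 0.75 m from the base axis. Payload 10.2 kg.
Tool frame: the origin (TCP) lies midway between the tips of the shut fingers; the grasp point (between the pads) lies r.grip_point_offset behind it (r.grip_point_offset is the distance from the TCP to the grasp point, in m); z points along the fingers, y is the line along which they close (so a half turn about z gives the same grasp; the last joint's range is limited). The gripper opens to 88 mm and grips with 3 to 60 N. Pads are 18 mm wide; open, the fingers measure 123 mm over their backs; the gripper's body (75 mm by 187 mm) begins 45 mm behind the grasp point.
Start: joints at [-1.447, 0.313, 1.498, -0, 1.331, -0.223], TCP at [0.178, -0.494, 0.218] pointing down, gripper open.
Joint ranges: [-2.94, 2.94], [-0.97, 2.17], [0.19, 2.56], [-1.23, 4.37], [0.02, 3.11], [-2.88, 2.88]. Speed limits (rad/s): [2.39, 2.39, 3.01, 3.14, 3.14, 3.14].

### API

Orientations are given as a unit quaternion [x, y, z, w].
In Python, from plant import r gives the robot as it stands.
- The arm moves only by the shell command python3 -m pendant 'ROWS' [OPENING] [FORCE]. ROWS is JSON, one flat list of numbers, 4 for each row, row after row: the shift along the tool's x, y, z in mm, then the turn about the tool's z in degrees. A call has 1 to 5 rows; each row is the pose to reach, as a shift and turn from the pose commanded when the call began, along the tool's axes at that moment; what a row does not reach only later rows make up. A row lasts 1/10 s, in which the tool goes at most 50 mm and 8.59 degrees, less where a joint would pass 70% of its speed; a pose out of reach is approached as far as the arm can. A call with a gripper value outside its range is refused whole. OPENING is the finger opening in mm, from 0 to 88.1, set as the call begins (- or left out, the last holds). The fingers move at their own pace and stop on an object; FORCE is the grip in N (left out, the last holds). Time passes only in rows, so rows that repeat a pose let the fingers close. It gives the time, the measured TCP pose, the force, the opening and the grip force at its end, in the units of the state.
- r.sense(): the state, without advancing time (a new reading comes with each control period).
- r.capture(name): name is "scene" or "top" or "wrist"; returns a dict with "frame" (400x640x3 uint8, blue, green, red), "K" (3x3 intrinsics, pixels), "position" and "rotation" of the camera in the world; the wrist camera has in their place "T_tool_cam" (4x4, takes a point from camera to tool coordinates, whose origin is the TCP and whose axes are the flange's). Camera axes: x right, y up, looking along -z (the intrinsics and any distortion apply to the point x, -y, -z); pixel columns grow to the right and rows downward; lengths in m; the calibration is good to about 2 mm. A picture is of the moment at which its call begins: read the wrist's pose just before it. There is no depth.
- r.sign_off(): hands the job in; it is judged then, once.
Trained networks look in the newest picture that a camera, given by its name, has taken for a name from the list of things; names that differ only in an ending like _2 or _b are one class to them, and where a whole thing is asked for, a point or a joint stands for the part that bears it (a point fixed in the world has none). Each returns a list of dicts, best first, with "p" (0 to 1); they miss things now and then, are a little off and sometimes report something else, mostly with a low value. They report only what shows in the picture. A call takes as long as a camera call.
- r.regions_of(target, camera): "region" (400x640 bool, what is visible of it) and "bbox" ([left, top, right, bottom] in pixels, round what is visible of it).
The state is a dict: "clock": time; "qpos": joint angles; "joint_velocities": joint speeds; "effort": joint torques, N m; "eef_pos": TCP position; "eef_rot": TCP orientation; "contact_force": force on the tool from outside, world axes, zero at the start; "wrist_torque": the same for the moment, N m; "width": opening from 0.0 (shut) to 1.0 (fully open); "grasp_force": force on a finger pad.
Only numpy, scipy, OpenCV 4.12 (cv2) and the standard library are available. Lean on these libraries where they do the work, as an engineer would, in place of code of your own. Each camera call takes 0.05 s, during which the arm holds its last target. There are 200 camera calls.

### The job

The glued keel is ready to dry: lower the heavy cover of the steel drying case gently, never letting it drop or slam, and press it down just hard enough that it snaps past its catch and rests home on the rubber seal, without crushing the seal. Then switch the dryer on at the black rocker by pushing down its raised end, and let go. Leave the bottle, the lighthouse and the tweezers where they are.

Things in the scene. Friction and masses are not known exactly. Their poses are not given: they have to be found in the camera images.
- switch_mid (a point): Middle of the black rocker switch (46 x 28 x 8 mm), on its pivot, 80 mm above the table, on a 70 mm high steel pod at the case's left (+y) side. Axes = the case's: x from its front to its hinge side, y along the hinge, z up. The case is a fixed dented grey steel box, 170 mm (x) by 200 mm (y), walls 74 mm high; its middle lies 20 mm in +x and 137 mm in -y of this point.
- rocker_far (a point): Point on top of the rocker's far end (hinge side), 16 mm from its pivot. Off: this end is raised. Push it straight down about 6 mm for on: takes about 3 N here (6 N nearer the pivot), then a hard stop.
- rocker (a joint): Angle of the rocker: 0 = off (far end raised), 0.4 rad = fully on (far end down). Stays where it is left.
- cover_hinge (a point): Middle of the cover's hinge line, at the case's far (+x) rim, 90 mm above the table, parallel to the case's y. Its axes turn with the cover and equal the case's at angle 0. The cover is a steel plate, 185 mm from hinge to front edge, 222 mm wide, 14 mm thick, 0.7 to 1.0 kg; its underside lies in the hinge plane. Underneath the front hang only small catch parts.
- cover_bar (a point): Middle of the cover's pull bar: round, 12 mm thick, 120 mm long, parallel to the hinge, on two 10 mm arms at its ends; 37 mm free between bar and front edge. In the cover's axes 228 mm from the hinge in -x and 7 mm up. Shut, it is about 97 mm above the table, nothing beneath. With the cover nearly shut, it takes 2 to 5 N here to carry its weight, a little more to lift it.
- cover_front (a point): Point on the cover's upper face, mid width, 15 mm behind the front edge (170 mm from the hinge in -x, 14 mm above the underside): a clear place to press. From proud to home this point goes down about 8 mm; the catch gives way at 9 to 13 N pressed here (7 to 11 N at the bar); with the cover home, about 22 N here crushes the seal.
- cover (a joint): Angle of the cover: positive = open, 1.57 = upright; starts 1.25 to 1.5. The hinge rubs: above 1.2 rad it stays where left; below that its weight wins and it falls and slams unless carried from underneath. It comes to rest proud on a spring catch, 0.05 rad above home; pressed past it, it snaps home. The seat's height is unmeasured (+-10 mm): home is from -0.07 to +0.06 rad, found by feel.
- seal (a joint): How far the black rubber seal strip along the front rim is pressed in (m): 0.0001 untouched, also with the cover proud; about 0.0007 to 0.0015 with the cover home and let go; over 0.0024 is crushed. Springy, about 14 N per mm. With the cover home 17 N of push at the bar crushes it. The reading is rough.
- bottle: Blue glass bottle, upright, 52 mm wide, 122 mm high; origin at the middle of its foot. Leave alone.
- lighthouse: White porcelain lighthouse model, upright, 64 mm wide, 138 mm high; origin at the middle of its foot. Leave alone.
- tweezers: Long brass tweezers lying flat, 150 mm along x, 10 mm wide, 9 mm high; origin under their middle. Leave alone.

How it is judged:
On the way, in this order (a step that is already met when the one before it is completed fails the run):
1. the cover is home past its catch, on the seal (value of joint seal between 0.0004 and 0.0024 m and value of joint cover below 0.09 rad), for 0.2 s.
2. the rocker is switched on (value of joint rocker above 0.32 rad), for 0.1 s.
At the end, for the whole second after the job is handed in: The cover rests home past its catch (angle below 0.09 rad) with the seal pressed in by 0.4 to 2.4 mm, and the rocker is on (over 0.32 of 0.4 rad) (all of step 1 and value of joint rocker above 0.32 rad); the robot touches nothing.
It fails at once if the cover slams: it falls or is driven down fast (over 1.5 rad/s, 0.34 m/s at the bar, while more than 0.14 rad open; or over 3.3 rad/s ever) ((value of joint cover above 0.14 rad and velocity of joint cover below -1.5 rad/s) or velocity of joint cover below -3.3 rad/s).
It fails at once if the seal is crushed: pressed in by more than 2.4 mm (17 N or more on the bar of the shut cover) (value of joint seal above 0.0024 m).
It fails at once if the blue bottle is shifted by more than 20 mm (distance of bottle from where it was at the start of the episode above 0.02 m).
It fails at once if the porcelain lighthouse is shifted by more than 20 mm (distance of lighthouse from where it was at the start of the episode above 0.02 m).
It fails at once if the tweezers is shifted by more than 20 mm (distance of tweezers from where it was at the start of the episode above 0.02 m).
It also fails if it takes over 61 s, if anything falls off the work surface, if the arm or the gripper's body presses on something with over 40 N, if the wrist force passes 120 N, or if a joint passes its speed limit or range.

## Working session

There is one attempt and no reset: what is moved stays moved. The work goes in short steps, Python scripts to look and compute and a shell command to move; the robot and the scene stay as the last step left them, time stands still between calls to the robot, and variables do not carry over. Pictures are saved under pics/ and viewed, at most 10 in all, crops included, and the job is handed in when it is done.

```bash
mkdir -p pics; ls
python3 - <<'E'
from plant import r
import cv2,numpy as np
s=r.sense();print({k:np.round(v,3).tolist() for k,v in s.items()}, r.grip_point_offset)
for c in("scene","top"):
    d=r.capture(c);cv2.imwrite(f"pics/{c}0.png",d["frame"]);print(c,np.round(d["K"],1).tolist(),np.round(d["position"],3),np.round(d["rotation"],3).tolist(),[k for k in d])
    for n in("switch_mid","rocker_far","rocker","cover_hinge","cover_bar","cover_front","cover","bottle","lighthouse","tweezers","seal"):
        for q in r.regions_of(n,c)[:2]:
            m=q["region"];ys,xs=np.nonzero(m);print(c,n,round(q["p"],2),q["bbox"],xs.mean().round(1),ys.mean().round(1),m.sum())
E
```

```text
pics
{'clock': 0.0, 'qpos': [-1.447, 0.313, 1.498, 0.0, 1.331, -0.223], 'joint_velocities': [0.001, 0.001, 0.001, 0.001, -0.001, 0.001], 'effort': [0.0, -40.221, -25.227, 0.069, 0.035, -0.0], 'eef_pos': [0.178, -0.493, 0.218], 'eef_rot': [0.985, 0.173, 0.0, -0.001], 'contact_force': [0.43, -0.879, -0.727], 'wrist_torque': [-0.051, -0.025, -0.019], 'grasp_force': 0.0, 'width': 1.001} 0.0187
scene [[511.9, 0.0, 309.2], [0.0, 511.9, 203.0], [0.0, 0.0, 1.0]] [1.248 1.048 1.013] [0.126, 0.434, 0.857, 0.248] ['frame', 'K', 'position', 'rotation']
scene switch_mid 0.7 [260.3, 138.6, 363.5, 267.6] 305.2 211.3 6365
scene rocker 0.69 [323.2, 193.6, 342.8, 212.9] 331.6 203.9 71
scene rocker 0.55 [334.6, 229.4, 352.6, 231.6] 343.4 231.8 123
scene cover_hinge 0.6 [265.4, 139.8, 319.9, 239.9] 291.4 190.1 3544
scene cover_bar 0.85 [263.9, 138.4, 323.6, 236.7] 291.3 190.2 3461
scene cover_front 0.83 [261.0, 136.2, 321.8, 238.0] 291.5 189.9 3597
scene cover 0.96 [262.9, 139.1, 319.8, 236.8] 291.0 190.7 3389
scene bottle 0.67 [218.7, 151.3, 233.0, 186.6] 225.1 170.9 399
scene bottle 0.36 [262.7, 139.3
[... 569 characters left out ...]
.0 210
top rocker_far 0.69 [259.3, 202.9, 275.0, 220.6] 265.2 211.6 236
top rocker 0.78 [255.6, 204.3, 272.3, 219.7] 265.0 211.4 217
top cover_bar 0.57 [264.9, 141.2, 375.9, 171.6] 319.9 153.8 2028
top cover_front 0.76 [264.0, 140.8, 376.4, 174.6] 320.4 153.7 1951
top cover 0.92 [261.8, 143.0, 379.1, 174.6] 319.2 153.9 1960
top bottle 0.68 [458.9, 139.7, 492.3, 166.2] 475.2 152.9 652
top bottle 0.32 [263.3, 140.1, 377.7, 175.4] 320.0 153.7 2185
top lighthouse 0.97 [464.7, 224.0, 502.2, 252.8] 481.4 236.9 715
top lighthouse 0.21 [193.8, 199.4, 198.4, 259.2] 196.4 228.9 277
top tweezers 0.53 [191.8, 198.4, 198.1, 261.6] 196.5 229.1 232
top seal 0.67 [295.2, 226.4, 358.4, 235.0] 329.6 231.5 229
```

View pics/scene0.png

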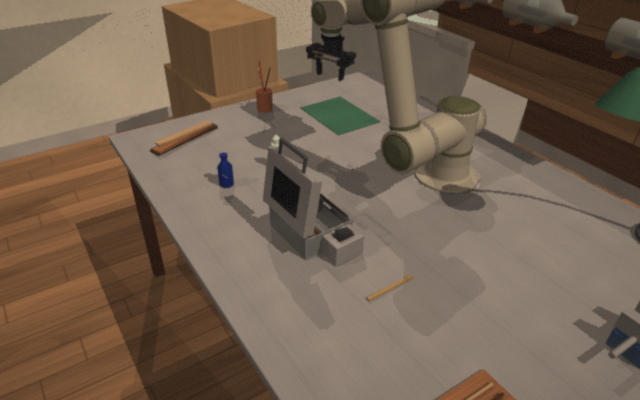

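View pics/top0.png

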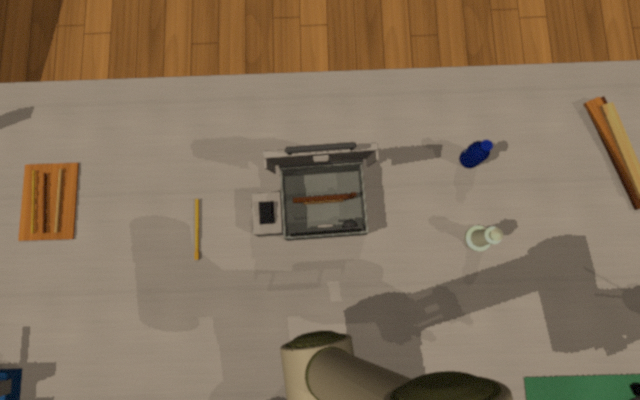

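The scene view shows the case with its cover standing nearly upright, hinge away from the robot. In the top view the rocker is at about (265,212), the case at (284-367,165-240) and the bar at (286-354,148). Bottle and lighthouse are to the right, tweezers to the left. I'll enlarge both to pick exact points.

```bash
cat > h.py <<'E'
import numpy as np
from scipy.spatial.transform import Rotation as R
def ray(d,u,v):
    K=d["K"];q=np.array([(u-K[0,2])/K[0,0],-(v-K[1,2])/K[1,1],-1.0])
    return np.array(d["position"]),R.from_quat(d["rotation"]).apply(q)
def onz(d,u,v,z):
    p,q=ray(d,u,v);return p+q*(z-p[2])/q[2]
def proj(d,P):
    q=R.from_quat(d["rotation"]).inv().apply(np.array(P)-d["position"]);K=d["K"]
    return np.stack([K[0,2]-K[0,0]*q[...,0]/q[...,2],K[1,2]+K[1,1]*q[...,1]/q[...,2]],-1)
E
python3 - <<'E'
from plant import r
import cv2,numpy as np
from h import *
d=r.capture("top");f=d["frame"]
a=cv2.resize(f[130:250,240:390],None,fx=5,fy=5,interpolation=cv2.INTER_CUBIC)
cv2.imwrite("pics/topz.png",a)
e=r.capture("scene");b=cv2.resize(e["frame"][130:270,250:370],None,fx=4.2,fy=4.2,interpolation=cv2.INTER_CUBIC)
cv2.imwrite("pics/scenez.png",b)
print("rocker",onz(d,265,211.5,.08))
E
```

```text
rocker [0.56267451 0.15033801 0.08      ]
```

View pics/topz.png

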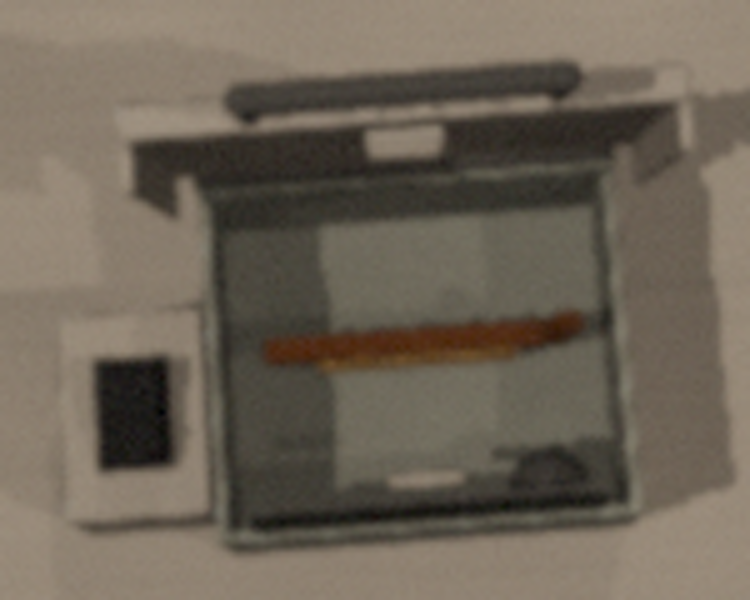

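View pics/scenez.png

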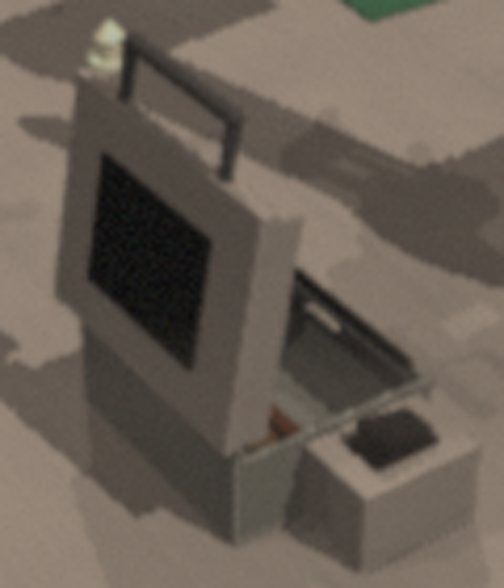

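Top crop: front rim corners at about (285.4,238.6) and (366.8,233), rocker centre at (266.8,212.6), bar ends at (287,150.4) and (354.4,145). Scene crop: bar ends at about (281,141) and (306.4,158.6). Next I fit the case pose and cover angle to these points.

```bash
cat > fit.py <<'E'
from plant import r
from h import *
from scipy.optimize import least_squares
d=r.capture("top");e=r.capture("scene")
T=lambda p,c:np.array([c[0]*np.cos(p[2])-c[1]*np.sin(p[2])+p[0],c[0]*np.sin(p[2])+c[1]*np.cos(p[2])+p[1],c[2]])
def bar(p,y): # case frame centred on switch_mid
    a=p[3];return T(p,[.02+.085-.228*np.cos(a)-.007*np.sin(a)*-1,-.137+y,.09+.228*np.sin(a)+.007*np.cos(a)])
L=[(d,lambda p:T(p,[0,0,.082]),(266.8,212.6)),
(d,lambda p:T(p,[.02-.085,-.137+.1,.074]),(285.4,238.6)),
(d,lambda p:T(p,[.02-.085,-.137-.1,.074]),(366.8,233)),
(d,lambda p:bar(p,.055),(288,150.2)),(d,lambda p:bar(p,-.055),(353.4,145.2)),
(e,lambda p:bar(p,-.058),(281,140.9)),(e,lambda p:bar(p,.058),(306.4,158.6))]
f=lambda p:np.concatenate([proj(c,g(p))-t for c,g,t in L])
s=least_squares(f,[.56,.15,.05,1.35],loss="soft_l1");p=s.x
print(p,np.degrees(p[2]));print(f(p).round(1).reshape(-1,2).tolist())
print("bar",bar(p,0),"hinge",T(p,[.105,-.137,.09]),"far",T(p,[.016,0,.088]),"front",T(p,[-.065,-.137,.104]))
for n,z in(("bottle",0),("lighthouse",0)):
    q=r.regions_of(n,"top")[0]["region"];ys,xs=np.nonzero(q);print(n,onz(d,xs.mean(),ys.mean(),.06))
E
python3 fit.py
```

```text
[0.55986808 0.14727285 0.04839734 1.41592585] 2.7729631323188753
[[-0.6, -0.1], [-1.4, 0.5], [2.2, -0.6], [2.4, -0.3], [-2.8, -0.1], [1.1, -1.3], [-0.4, -1.2]]
bar [0.6431528  0.01414615 0.31635095] hinge [0.67137298 0.015513   0.09      ] far [0.57584935 0.1480469  0.088     ] front [0.50157204 0.00728867 0.104     ]
bottle [ 0.6934483  -0.36288998  0.06      ]
lighthouse [0.70506327 0.01575558 0.06      ]
```

```bash
cat > to.py <<'E'
import sys,json
from plant import r
from h import *
x,y,z,yaw=map(float,sys.argv[1:5]);s=r.sense()
M=R.from_quat(s["eef_rot"]);X=M.apply([1,0,0]);cur=np.degrees(np.arctan2(X[1],X[0]))
print("shift",(M.inv().apply(np.array([x,y,z])-s["eef_pos"])*1000).round(1),"turn",round((cur-yaw+180)%360-180,1),"tilt",M.apply([0,0,1]).round(3),"q",np.round(s["qpos"],2))
E
python3 -m pendant '[0,0,-45,-8, 30,-15,-90,-16, 60,-31,-130,-24, 100,-52,-160,-32, 145,-76,-182,-40]' 60
python3 to.py .643 .014 .40 92.8
```

```text
clock: 2.0
eef_pos: [0.2787, -0.384, 0.3944]
eef_rot: [0.865, 0.501, -0.0, 0.001]
contact_force: [-0.3, -1.2, 0.7]
width: 0.678
grasp_force: 0.0
shift [526.6 117.6  -6.1] turn -32.7 tilt [ 0.001 -0.002 -1.   ] q [-1.19  0.14  1.27  0.    1.73 -0.67]
```

```bash
python3 -m pendant '[40,10,-3,-7, 88,20,-6,-14, 136,31,-6,-21, 184,42,-6,-28, 232,53,-6,-32]'
python3 -m pendant '[0,0,0,0]'
python3 to.py .643 .014 .40 92.8
```

```text
clock: 2.5
eef_pos: [0.4415, -0.2091, 0.3986]
eef_rot: [0.694, 0.72, 0.0, 0.0]
contact_force: [0.7, -0.6, 1.3]
width: 0.683
grasp_force: 0.0
clock: 2.6
eef_pos: [0.443, -0.2069, 0.3984]
eef_rot: [0.692, 0.721, 0.001, -0.0]
contact_force: [-0.4, -0.2, 0.0]
width: 0.682
grasp_force: 0.0
shift [212.5 208.9  -1.3] turn -0.4 tilt [ 0.001  0.001 -1.   ] q [-0.68  0.18  1.21  0.    1.75 -0.72]
```

```bash
python3 -m pendant '[34,34,0,0, 68,68,0,0, 102,102,0,0, 136,136,0,0, 170,168,0,0]'
python3 -m pendant '[26,26,0,0, 42,41,0,0, 42,41,0,0]'
python3 - <<'E'
from plant import r
import cv2
from h import *
s=r.sense();d=r.capture("wrist");cv2.imwrite("pics/w1.png",d["frame"]);np.savez("w1.npz",K=d["K"],T=d["T_tool_cam"],p=s["eef_pos"],q=s["eef_rot"])
print(s["eef_pos"],s["eef_rot"],np.round(d["T_tool_cam"],3).tolist(),d["K"][0])
for n in("cover_bar","cover","rocker"):
    for q in r.regions_of(n,"wrist")[:2]:print(n,q["p"],q["bbox"],q["region"].sum())
E
```

```text
clock: 3.1
eef_pos: [0.6038, -0.0345, 0.3983]
eef_rot: [0.696, 0.718, -0.0, 0.0]
contact_force: [-0.1, -1.1, -0.2]
width: 0.68
grasp_force: 0.0
clock: 3.4
eef_pos: [0.6436, 0.0091, 0.3969]
eef_rot: [0.695, 0.719, -0.0, -0.001]
contact_force: [0.5, 0.1, -0.9]
width: 0.677
grasp_force: 0.0
[0.64355301 0.00910241 0.39687584] [ 6.94763390e-01  7.19237860e-01 -4.09638449e-04 -7.50939816e-04] [[0.0, 0.954, 0.301, 0.079], [1.0, -0.0, -0.0, -0.001], [-0.0, 0.301, -0.954, -0.167], [0.0, 0.0, 0.0, 1.0]] [331.67879291   0.         316.15582665]
cover_bar 0.7 [299.7, 39.9, 351.3, 283.9] 8567
cover 0.62 [295.7, 40.7, 351.3, 281.7] 8518
rocker 0.92 [241.7, 27.2, 275.0, 54.2] 777
```

View pics/w1.png

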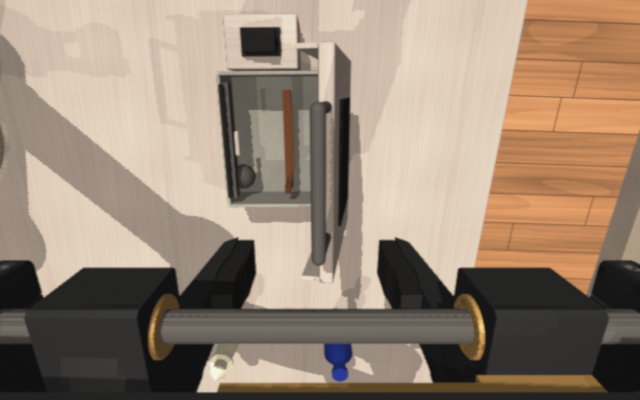

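The bar runs at u≈319.5 from v≈105 to v≈260, between the open fingers. The rocker is at about (260,41). I'll triangulate both.

Run:
```python
from h import *
w=np.load("w1.npz");M=R.from_quat(w["q"]);K=w["K"];T=w["T"]
def P(u,v,z):
    q=T[:3,:3]@[(u-K[0,2])/K[0,0],-(v-K[1,2])/K[1,1],-1];c=M.apply(T[:3,3])+w["p"];q=M.apply(q);return c+q*(z-c[2])/q[2]
for z in(.311,.316,.321):
    a,b=P(319,106,z),P(319.5,260,z);print(z,a,b,np.linalg.norm(a-b),(a+b)/2)
print(P(260.5,41,.084))
```

```text
0.311 [0.64264499 0.07638281 0.311     ] [ 0.64782012 -0.05067187  0.311     ] 0.12716002995367998 [0.64523255 0.01285547 0.311     ]
0.316 [0.64260303 0.07660196 0.316     ] [ 0.64767603 -0.04794514  0.316     ] 0.12465037279941296 [0.64513953 0.01432841 0.316     ]
0.321 [0.64256108 0.07682111 0.321     ] [ 0.64753193 -0.04521842  0.321     ] 0.12214071564514595 [0.6450465  0.01580134 0.321     ]
[0.56394386 0.14699994 0.084     ]
```

```bash
python3 -m pendant '[3,1,20,0, 5,1.5,45,0, 5,1.5,70,0, 5,1.5,90,0, 5,1.5,99,0]'
python3 -m pendant '[0,0,0,0, 0,0,0,0, 0,0,0,0, 0,0,0,0, 0,0,0,0]' 0 15
```

```text
clock: 4.1
eef_pos: [0.6428, 0.0118, 0.2983]
eef_rot: [0.696, 0.718, -0.001, -0.001]
contact_force: [0.1, 0.3, -0.2]
width: 0.681
grasp_force: 0.0
clock: 4.6
eef_pos: [0.6439, 0.0129, 0.2998]
eef_rot: [0.695, 0.719, 0.0, 0.0]
contact_force: [-1.0, 0.7, 0.4]
width: 0.251
grasp_force: 0.0
```

```bash
python3 -m pendant '[0,0,0,0, 0,0,0,0, 0,0,0,0, 0,0,0,0]' 0 30
```

```text
clock: 5.0
eef_pos: [0.6441, 0.0129, 0.3014]
eef_rot: [0.695, 0.719, 0.001, 0.001]
contact_force: [-2.0, 0.8, 8.5]
width: 0.007
grasp_force: 4.3
```

Run:
```python
from plant import r
import cv2
d=r.capture("wrist");a=d["frame"][60:400,180:480]
b=r.capture("scene")["frame"][100:270,220:380]
a=cv2.resize(a,(529,600));b=cv2.resize(b,None,fx=1.69,fy=3.53*0+1.69)
import numpy as np
o=np.zeros((600,800,3),np.uint8);o[:,:529]=a;o[:b.shape[0],529:529+b.shape[1]]=b[:,:271]
cv2.imwrite("pics/w2.png",o);print(r.sense())
```

```text
{'clock': 5.1, 'qpos': array([-1.61544021e-01,  5.60432836e-01,  9.20594795e-01,  5.10967365e-06,
        1.65707864e+00, -1.94248677e-01]), 'joint_velocities': array([0.00032275, 0.00050105, 0.00092775, 0.00120703, 0.00070265,
       0.00185628]), 'effort': array([-7.79174245e-02, -4.70664990e+01, -2.35406435e+01,  7.88614084e-02,
       -1.81066655e-01,  9.44569983e-04]), 'eef_pos': array([0.64408669, 0.01287257, 0.30137914]), 'eef_rot': array([0.6954487 , 0.71857363, 0.00099713, 0.00142984]), 'contact_force': array([-0.60108211, -0.21041194,  8.30189198]), 'wrist_torque': array([0.04349315, 0.09608553, 0.00726487]), 'grasp_force': 4.394821599125862, 'width': 0.004380814664935397}
```

View pics/w2.png

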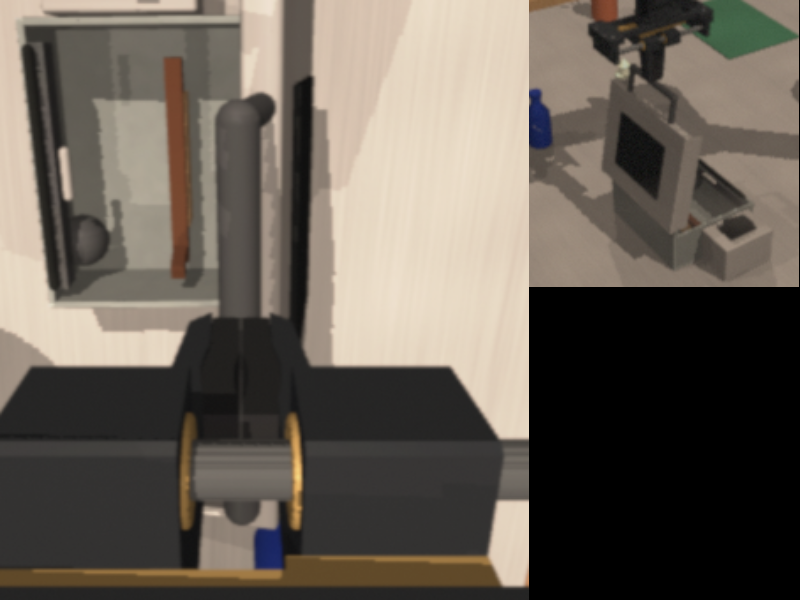

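Run:
```python
from plant import r
import cv2
from h import *
d=r.capture("scene");a=cv2.resize(d["frame"][95:175,260:340],None,fx=7,fy=7,interpolation=cv2.INTER_CUBIC)
for P,c in(((.6441,.0129,.3014),(0,0,255)),((.645,.014,.3165),(0,255,0)),((.6441,.0129,.320),(255,0,0))):
    u,v=proj(d,np.array(P));print(u,v);cv2.circle(a,(int((u-260+.5)*7),int((v-95+.5)*7)),3,c,-1)
cv2.imwrite("pics/s3.png",a)
```

```text
293.3026921983674 152.95142523931418
293.1199151256006 148.36834534140058
293.17272181840997 146.97041942170762
```

View pics/s3.png

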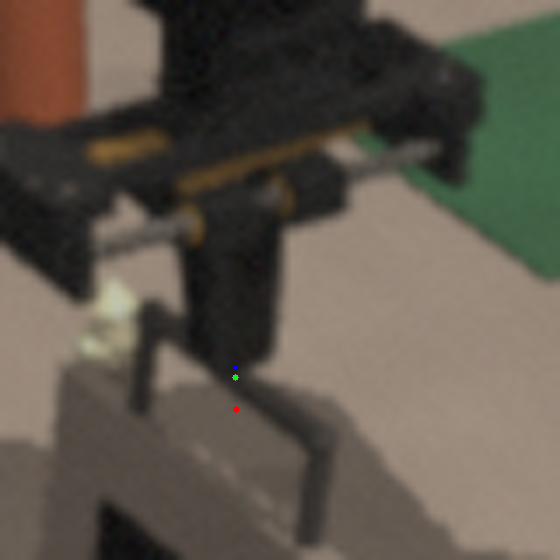

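The fingertips rest on top of the bar, so the real tips sit about 20 mm higher than the reported TCP. I'll lift, reopen and go deeper.

```bash
python3 -m pendant '[0,0,-10,0, 0,0,-18,0, 0,0,-18,0, 0,0,-18,0, 0,0,-18,0]' 60
python3 -m pendant '[0,0,0,0, 0,0,0,0, 0,0,0,0]' 
python3 -m pendant '[1,1,12,0, 1,1,24,0, 1,1,36,0, 1,1,41,0, 1,1,41,0]' 60
```

```text
clock: 5.65
eef_pos: [0.6437, 0.0129, 0.3169]
eef_rot: [0.695, 0.719, -0.0, -0.0]
contact_force: [-0.2, 1.1, -0.4]
width: 0.432
grasp_force: 0.0
clock: 5.95
eef_pos: [0.6438, 0.0129, 0.3173]
eef_rot: [0.695, 0.719, -0.0, -0.0]
contact_force: [0.6, 0.1, -0.4]
width: 0.68
grasp_force: 0.0
clock: 6.45
eef_pos: [0.6444, 0.0139, 0.2753]
eef_rot: [0.695, 0.719, -0.001, -0.001]
contact_force: [-0.5, 0.4, -0.6]
width: 0.683
grasp_force: 0.0
```

```bash
python3 -m pendant '[0,0,0,0, 0,0,0,0, 0,0,0,0, 0,0,0,0, 0,0,0,0]' 10 20
python3 -m pendant '[0,0,0,0, 0,0,0,0, 0,0,0,0, 0,0,0,0, 0,0,0,0]' 0 20
python3 -c "
from plant import r
print(r.sense())"
```

```text
clock: 6.95
eef_pos: [0.6448, 0.0139, 0.2765]
eef_rot: [0.695, 0.719, 0.0, 0.0]
contact_force: [0.1, -0.5, -0.5]
width: 0.255
grasp_force: 0.0
clock: 7.45
eef_pos: [0.6447, 0.0139, 0.2765]
eef_rot: [0.695, 0.719, -0.0, 0.0]
contact_force: [-1.4, 0.0, 0.8]
width: 0.119
grasp_force: 19.5
{'clock': 7.45, 'qpos': array([-1.59728655e-01,  5.67017882e-01,  9.72372917e-01, -7.03885132e-05,
        1.60218031e+00, -1.92400637e-01]), 'joint_velocities': array([-0.00058332,  0.0005083 ,  0.0008581 , -0.00104864, -0.00045618,
        0.00168907]), 'effort': array([-1.00727120e-02, -5.16381276e+01, -2.64643782e+01,  1.49204722e-01,
       -3.36455740e-01,  3.97451897e-02]), 'eef_pos': array([0.64469644, 0.01391912, 0.27654187]), 'eef_rot': array([ 6.95462450e-01,  7.18562440e-01, -2.26803581e-05,  2.89668671e-05]), 'contact_force': array([-1.37049402,  0.02834495,  0.7662596 ]), 'wrist_torque': array([-0.02293334,  0.15841536,  0.03000965]), 'grasp_force': 19.53952644020319, 'width': 0.11902450743470358}
```

```bash
python3 - <<'E'
import numpy as np
t0=1.455
th=t0-.05*np.arange(0,29)
y=-228.1*(np.cos(th)-np.cos(t0));z=228.1*(np.sin(t0)-np.sin(th))
for i in range(0,28,5):
    print(i,round(th[i],3),[(round(y[j]-y[i],1),round(z[j]-z[i],1)) for j in range(i+1,min(i+6,29))], "abs",y[i].round(1),z[i].round(1))
E
python3 -m pendant '[0,0,0,0, 0,0,0,0, 0,-2,0,0, 0,-6,0.5,0, 0,-11.3,1.6,0]' 0 40
```

```text
0 1.455 [(np.float64(-11.3), np.float64(1.6)), (np.float64(-22.5), np.float64(3.8)), (np.float64(-33.6), np.float64(6.5)), (np.float64(-44.5), np.float64(9.8)), (np.float64(-55.2), np.float64(13.6))] abs -0.0 0.0
5 1.205 [(np.float64(-10.5), np.float64(4.3)), (np.float64(-20.9), np.float64(9.2)), (np.float64(-30.9), np.float64(14.6)), (np.float64(-40.7), np.float64(20.5)), (np.float64(-50.2), np.float64(26.8))] abs -55.2 13.6
10 0.955 [(np.float64(-9.1), np.float64(6.8)), (np.float64(-17.9), np.float64(14.1)), (np.float64(-26.3), np.float64(21.8)), (np.float64(-34.4), np.float64(29.9)), (np.float64(-42.0), np.float64(38.4))] abs -105.4 40.4
15 0.705 [(np.float64(-7.2), np.float64(8.9)), (np.float64(-13.9), np.float64(18.1)), (np.float64(-20.1), np.float64(27.6)), (np.float64(-25.9), np.float64(37.5)), (np.float64(-31.2), np.float64(47.6))] abs -147.4 78.8
20 0.455 [(np.float64(-4.8), np.float64(10.4)), (np.float64(-9.0), np.float64(21.0)), (np.float64(-12.7), np.float64(31.7)), (np.float64(-15.8), np.float64(42.7)), (np.float64(-18.4), np.float64(53.8))] abs -178.5 126.3
25 0.205 [(np.float64(-2.0), np.float64(11.2)), (np.float64(-3.5), np.float64(22.5)), (np.float64(-4.4), np.float64(33.9))] abs -197.0 180.1
clock: 7.95
eef_pos: [0.6334, 0.0134, 0.2747]
eef_rot: [0.695, 0.719, 0.0, 0.0]
contact_force: [2.0, -1.9, 1.6]
width: 0.116
grasp_force: 39.3
```

```bash
python3 -m pendant '[0,-11.2,2.2,0, 0,-22.3,4.9,0, 0,-33.2,8.2,0, 0,-43.9,12,0, 0,-43.9,12,0]'
```

```text
clock: 8.45
eef_pos: [0.5882, 0.0117, 0.2605]
eef_rot: [0.696, 0.718, -0.001, -0.001]
contact_force: [4.1, -3.1, -14.6]
width: 0.117
grasp_force: 40.9
```

```bash
python3 -m pendant '[0,-1,3.4,0, 0,-11.8,8.3,0, 0,-21.8,13.7,0, 0,-21.8,13.7,0]'
```

```text
clock: 8.85
eef_pos: [0.5669, 0.0109, 0.2494]
eef_rot: [0.696, 0.718, -0.001, 0.0]
contact_force: [-1.3, -4.4, -0.0]
width: 0.11
grasp_force: 39.5
```

```bash
python3 -m pendant '[-0.5,-9.8,5.9,0, -1,-19.2,12.3,0, -1.3,-28.3,19.2,0, -1.5,-37.1,26.5,0, -1.5,-37.1,26.5,0]'
```

```text
clock: 9.35
eef_pos: [0.5295, 0.0093, 0.2226]
eef_rot: [0.695, 0.719, -0.0, -0.001]
contact_force: [-5.2, 2.1, 0.7]
width: 0.108
grasp_force: 39.4
```

```bash
python3 -m pendant '[-0.2,-9,7,0, -0.3,-17.3,14.8,0, -0.4,-24.8,23.4,0, -0.5,-32,32.3,0, -0.5,-32,32.3,0]'
```

```text
clock: 9.85
eef_pos: [0.4982, 0.0079, 0.1895]
eef_rot: [0.695, 0.719, 0.0, -0.001]
contact_force: [1.3, 3.9, -6.2]
width: 0.106
grasp_force: 39.9
```

```bash
python3 -m pendant '[0.5,-5.8,10,0, 1,-11.7,19.7,0, 1,-17.4,29.6,0, 1,-22.6,39.8,0, 1,-22.6,39.8,0]'
```

```text
clock: 10.35
eef_pos: [0.4731, 0.007, 0.1497]
eef_rot: [0.695, 0.719, -0.003, -0.003]
contact_force: [-18.5, -5.2, 4.2]
width: 0.096
grasp_force: 39.1
```

```bash
python3 -m pendant '[-0.5,-2.5,-1,0, -1,-3.5,-1.5,0, -1,-3.5,-1.5,0]'
python3 - <<'E'
from plant import r
import cv2
a=r.capture("wrist")["frame"][:,120:520]
b=r.capture("scene")["frame"][120:260,240:380]
import numpy as np
o=np.zeros((400,800,3),np.uint8);o[:,:400]=a;o[:,400:]=cv2.resize(b,(400,400),interpolation=cv2.INTER_CUBIC)
cv2.imwrite("pics/w4.png",o)
E
```

```text
clock: 10.65
eef_pos: [0.4748, 0.0069, 0.1524]
eef_rot: [0.696, 0.718, 0.002, 0.001]
contact_force: [11.8, 6.6, -9.8]
width: 0.102
grasp_force: 40.3
```

View pics/w4.png

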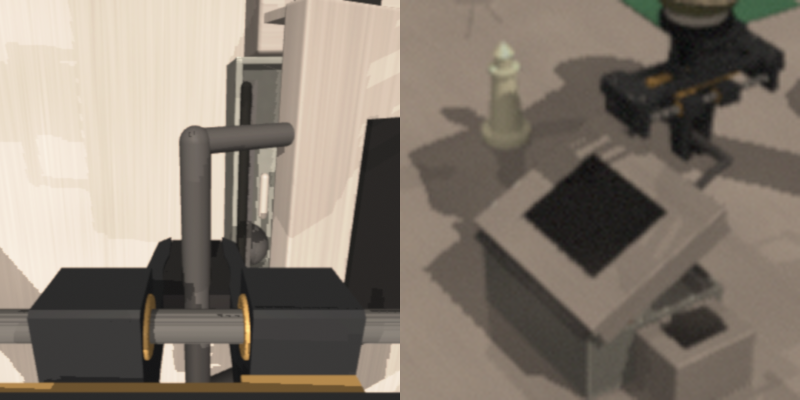

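Run:
```python
import numpy as np
from scipy.optimize import least_squares
P=np.array([(644.7,276.5),(633.4,274.7),(588.2,260.5),(566.9,249.4),(529.5,222.6),(498.2,189.5),(473.1,149.7),(474.8,152.4)])
for R in(None,228.1):
    f=(lambda p:np.hypot(*(P-p[:2]).T)-p[2]) if R is None else (lambda p:np.hypot(*(P-p[:2]).T)-R)
    s=least_squares(f,[671,50,228] if R is None else [671,50]);print(s.x,s.fun.round(1))
h=s.x;th=np.arctan2(P[:,1]-h[1],h[0]-P[:,0]);print(th.round(3))
for t in np.arange(.46,-.06,-.04):print(round(t,2),(h[0]-228.1*np.cos(t)).round(1),(h[1]+228.1*np.sin(t)).round(1))
```

```text
[681.23931411  48.3649662  231.26799552] [-0.2  0.1  0.4  0.  -0.2 -0.1  0.2 -0.1]
[679.19700014  51.04889583] [-0.   0.2  0.3 -0.2 -0.4 -0.2  0.4  0. ]
[1.419 1.369 1.161 1.056 0.853 0.653 0.446 0.46 ]
0.46 474.8 152.3
0.42 470.9 144.1
0.38 467.4 135.7
0.34 464.2 127.1
0.3 461.3 118.5
0.26 458.8 109.7
0.22 456.6 100.8
0.18 454.8 91.9
0.14 453.3 82.9
0.1 452.2 73.8
0.06 451.5 64.7
0.02 451.1 55.6
-0.02 451.1 46.5
```

```bash
python3 -m pendant '[1,-1.6,8,0, 1,-5.1,16.4,0, 1,-8.3,25,0, 1,-11.2,33.6,0, 1,-11.2,33.6,0]'
```

```text
clock: 11.25
eef_pos: [0.46, 0.0064, 0.1176]
eef_rot: [0.695, 0.719, -0.002, -0.001]
contact_force: [-8.0, -4.1, -2.5]
width: 0.098
grasp_force: 39.6
```

```bash
python3 -m pendant '[-0.4,-3.3,8.8,0, -0.4,-5.5,17.7,0, -0.4,-7.3,26.6,0, -0.4,-7.3,26.6,0]'
```

```text
clock: 11.65
eef_pos: [0.453, 0.0061, 0.0909]
eef_rot: [0.695, 0.719, -0.002, -0.001]
contact_force: [-7.5, -2.7, -2.8]
width: 0.095
grasp_force: 39.6
```

```bash
python3 -m pendant '[-0.3,-1.2,3,0, -0.3,-1.7,6,0, -0.3,-2.2,9,0, -0.3,-2.2,9,0]'; python3 -m pendant '[0,-0.3,3,0, 0,-0.6,6,0, 0,-0.8,9,0, 0,-0.8,9,0]'
```

```text
clock: 12.05
eef_pos: [0.4515, 0.006, 0.0825]
eef_rot: [0.695, 0.719, -0.001, -0.001]
contact_force: [-4.6, -0.8, -3.9]
width: 0.094
grasp_force: 39.8
clock: 12.45
eef_pos: [0.4501, 0.006, 0.0733]
eef_rot: [0.695, 0.719, -0.001, -0.001]
contact_force: [-7.6, -1.0, -3.3]
width: 0.089
grasp_force: 40.1
```

```bash
python3 -m pendant '[0,-1,3,0, 0,-1.2,6,0, 0,-1.2,6,0]'; python3 -m pendant '[0,-0.2,3,0, 0,-0.2,6,0, 0,-0.2,6,0]'
```

```text
clock: 12.75
eef_pos: [0.4495, 0.0059, 0.0675]
eef_rot: [0.695, 0.719, -0.001, -0.001]
contact_force: [-5.2, 0.3, -4.0]
width: 0.096
grasp_force: 40.1
clock: 13.05
eef_pos: [0.4489, 0.0059, 0.0613]
eef_rot: [0.695, 0.719, -0.001, -0.001]
contact_force: [-6.8, -0.8, -4.7]
width: 0.097
grasp_force: 40.3
```

```bash
for i in 1 2; do :; done; python3 -m pendant '[0,-0.5,2,0, 0,-0.5,4,0, 0,-0.5,4,0]'; python3 -m pendant '[0,0,2,0, 0,0,4,0, 0,0,4,0]'
```

```text
clock: 13.35
eef_pos: [0.4487, 0.0059, 0.0576]
eef_rot: [0.695, 0.719, -0.001, -0.001]
contact_force: [-6.0, -0.6, -3.6]
width: 0.095
grasp_force: 40.1
clock: 13.65
eef_pos: [0.4484, 0.0059, 0.0534]
eef_rot: [0.695, 0.719, -0.001, -0.001]
contact_force: [-5.4, -0.4, -4.8]
width: 0.094
grasp_force: 40.4
```

```bash
python3 -m pendant '[0,0,1.5,0, 0,0,3,0, 0,0,3,0]'; python3 -m pendant '[0,0,1.5,0, 0,0,3,0, 0,0,3,0]'
```

```text
clock: 13.95
eef_pos: [0.4484, 0.0059, 0.0504]
eef_rot: [0.695, 0.719, -0.001, -0.001]
contact_force: [-7.0, -0.9, -4.6]
width: 0.095
grasp_force: 40.2
clock: 14.25
eef_pos: [0.4483, 0.0059, 0.0479]
eef_rot: [0.695, 0.719, -0.001, -0.001]
contact_force: [-10.7, -0.2, 1.9]
width: 0.088
grasp_force: 40.0
```

```bash
python3 -m pendant '[0,-1,0.5,0, 0,-1,1,0, 0,-1,1,0]'; python3 -m pendant '[0,0,0.5,0, 0,0,1,0, 0,0,1,0]'
```

```text
clock: 14.55
eef_pos: [0.4484, 0.0058, 0.0474]
eef_rot: [0.695, 0.719, -0.0, -0.0]
contact_force: [-6.9, 1.6, 4.5]
width: 0.094
grasp_force: 39.9
clock: 14.85
eef_pos: [0.4483, 0.0059, 0.0463]
eef_rot: [0.695, 0.719, -0.0, -0.0]
contact_force: [-6.5, 2.2, 3.9]
width: 0.091
grasp_force: 39.9
```

```bash
python3 -m pendant '[0,0,0.5,0, 0,0,1,0, 0,0,1,0]'; python3 -m pendant '[0,0,0.5,0, 0,0,1,0, 0,0,1,0]'
```

```text
clock: 15.15
eef_pos: [0.4483, 0.0058, 0.0452]
eef_rot: [0.695, 0.719, -0.0, -0.0]
contact_force: [-6.1, 0.3, 2.4]
width: 0.087
grasp_force: 40.0
clock: 15.45
eef_pos: [0.4483, 0.0059, 0.0441]
eef_rot: [0.695, 0.719, -0.0, -0.0]
contact_force: [-5.9, 1.2, 2.2]
width: 0.096
grasp_force: 40.2
```

```bash
python3 -m pendant '[0,0,1,0, 0,0,2,0, 0,0,2,0]'; python3 -m pendant '[0,0,0.5,0, 0,0,1,0, 0,0,1,0]'
```

```text
clock: 15.75
eef_pos: [0.4483, 0.0058, 0.042]
eef_rot: [0.695, 0.719, -0.0, -0.0]
contact_force: [-5.0, 0.9, -0.1]
width: 0.094
grasp_force: 40.3
clock: 16.05
eef_pos: [0.4483, 0.0058, 0.0409]
eef_rot: [0.695, 0.719, -0.0, -0.0]
contact_force: [-3.9, 1.2, -0.8]
width: 0.092
grasp_force: 40.2
```

```bash
python3 -m pendant '[0,0,0.5,0, 0,0,1,0, 0,0,1,0]'; python3 -m pendant '[0,0,0.5,0, 0,0,1,0, 0,0,1,0]'
```

```text
clock: 16.35
eef_pos: [0.4484, 0.0059, 0.0398]
eef_rot: [0.695, 0.719, 0.0, -0.0]
contact_force: [-3.3, 2.1, -1.7]
width: 0.094
grasp_force: 40.2
clock: 16.65
eef_pos: [0.4484, 0.0058, 0.0387]
eef_rot: [0.695, 0.719, 0.0, 0.0]
contact_force: [-2.4, 1.8, -3.8]
width: 0.091
grasp_force: 40.2
```

```bash
python3 -m pendant '[0,0,0.5,0, 0,0,1,0, 0,0,1,0]'; python3 -m pendant '[0,0,0.5,0, 0,0,1,0, 0,0,1,0]'
```

```text
clock: 16.95
eef_pos: [0.4484, 0.0058, 0.0379]
eef_rot: [0.695, 0.719, 0.0, 0.0]
contact_force: [-3.4, 2.5, -0.1]
width: 0.095
grasp_force: 40.1
clock: 17.25
eef_pos: [0.4484, 0.0058, 0.0371]
eef_rot: [0.695, 0.719, 0.0, 0.0]
contact_force: [-5.2, 2.0, 4.1]
width: 0.094
grasp_force: 40.0
```

```bash
python3 -m pendant '[0,0,0.4,0, 0,0,0.7,0, 0,0,0.7,0]'; python3 -m pendant '[0,0,0,0, 0,0,-0.7,0, 0,0,-0.7,0]'; python3 -m pendant '[0,0,0,0, 0,0,0,0, 0,0,0,0, 0,0,0,0]' 30; python3 to.py .45 .006 .2 92.8
```

```text
clock: 17.55
eef_pos: [0.4484, 0.0058, 0.0366]
eef_rot: [0.695, 0.719, 0.0, 0.0]
contact_force: [-5.7, 3.6, 7.7]
width: 0.091
grasp_force: 39.7
clock: 17.85
eef_pos: [0.4484, 0.0058, 0.0371]
eef_rot: [0.695, 0.719, 0.0, 0.0]
contact_force: [-5.5, 3.2, 4.1]
width: 0.096
grasp_force: 39.8
clock: 18.25
eef_pos: [0.4486, 0.0056, 0.0369]
eef_rot: [0.696, 0.719, 0.0, 0.0]
contact_force: [-0.8, 0.1, -0.0]
width: 0.344
grasp_force: 0.0
shift [   0.3    1.5 -163.1] turn -0.9 tilt [ 0.001 -0.    -1.   ] q [-0.25  0.4   1.93 -0.    0.82 -0.28]
```

```bash
python3 -m pendant '[0,1.5,-15,0, 0,1.5,-35,0, 0,1.5,-70,0, 0,1.5,-110,0, 0,1.5,-150,0]'; python3 -m pendant '[0,0,0,0, 0,0,0,0]' 0 20; python3 to.py .586 .149 .18 92.8
```

```text
clock: 18.75
eef_pos: [0.4496, 0.0058, 0.1884]
eef_rot: [0.696, 0.719, -0.0, 0.0]
contact_force: [-0.0, 1.3, 0.6]
width: 0.337
grasp_force: 0.0
clock: 18.95
eef_pos: [0.4499, 0.0058, 0.187]
eef_rot: [0.695, 0.719, 0.0, 0.001]
contact_force: [0.3, -0.8, -0.5]
width: 0.183
grasp_force: 0.0
shift [138.7 140.7   7.1] turn -0.9 tilt [ 0.001 -0.    -1.   ] q [-0.25  0.18  1.76 -0.    1.21 -0.28]
```

```bash
python3 -m pendant '[15,35,0,-0.9, 30,70,0,-0.9, 45,105,0,-0.9, 60,141,0,-0.9, 60,141,0,-0.9]'; python3 -m pendant '[0,0,0,0]'
python3 - <<'E'
from plant import r
import cv2
from h import *
s=r.sense();d=r.capture("wrist");cv2.imwrite("pics/w5.png",d["frame"]);np.savez("w1.npz",K=d["K"],T=d["T_tool_cam"],p=s["eef_pos"],q=s["eef_rot"])
print(s["eef_pos"],s["contact_force"])
for n in("rocker","cover"):
    for q in r.regions_of(n,"wrist")[:1]:ys,xs=np.nonzero(q["region"]);print(n,q["p"],q["bbox"],xs.mean(),ys.mean())
E
```

```text
clock: 19.45
eef_pos: [0.5905, 0.0718, 0.1834]
eef_rot: [0.689, 0.725, -0.001, -0.001]
contact_force: [-0.2, 0.2, -0.3]
width: 0.007
grasp_force: 0.0
clock: 19.55
eef_pos: [0.5882, 0.0706, 0.1845]
eef_rot: [0.69, 0.724, -0.001, -0.001]
contact_force: [-0.1, -0.1, 0.4]
width: 0.004
grasp_force: 0.0
[0.58818432 0.07055982 0.18453774] [-0.0720486  -0.09489044  0.35316696]
rocker 0.73 [258.2, 70.8, 319.6, 109.3] 288.20458633093523 89.55530575539568
cover 0.6 [141.5, 121.3, 425.4, 364.7] 296.3690563054846 196.09190684664964
```

View pics/w5.png

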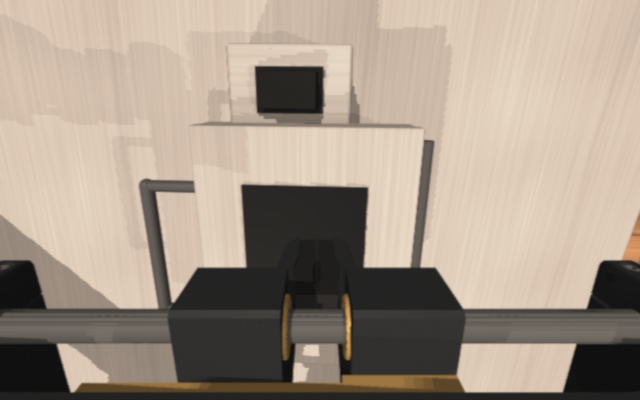

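The cover is shut flat. The rocker is at u 257-323, v 67-113, with its centre at about (289,89).

```bash
python3 - <<'E'
from h import *
w=np.load("w1.npz");M=R.from_quat(w["q"]);K=w["K"];T=w["T"]
def P(u,v,z):
    q=T[:3,:3]@[(u-K[0,2])/K[0,0],-(v-K[1,2])/K[1,1],-1];c=M.apply(T[:3,3])+w["p"];q=M.apply(q);return (c+q*(z-c[2])/q[2]).round(4)
print("near",P(257,90,.080),"far",P(322,89,.089),"mid",P(289,89.5,.084),"cover left edge",P(192,125,.1),P(420,128,.1), "tips", P(316,240,.2))
E
python3 to.py .588 .15 .16 92.8
```

```text
near [0.5372 0.1467 0.08  ] far [0.5878 0.1499 0.089 ] mid [0.5625 0.1483 0.084 ] cover left edge [0.4919 0.1195 0.1   ] [0.6624 0.1257 0.1   ] tips [0.5873 0.0772 0.2   ]
shift [79.9  3.9 26.5] turn -0.1 tilt [-0.001  0.    -1.   ] q [-0.08  0.49  1.33 -0.    1.33 -0.13]
```

```bash
python3 -m pendant '[30,1,0,0, 60,2,10,0, 80,2,25,0, 80,2,45,0, 80,2,65,0]'; python3 -m pendant '[0,0,8,0, 0,0,14,0, 0,0,18,0, 0,0,18,0]'; python3 to.py .5865 .151 .09 92.8
```

```text
clock: 20.2
eef_pos: [0.5863, 0.1505, 0.1216]
eef_rot: [0.69, 0.724, 0.0, 0.0]
contact_force: [-0.8, -0.6, -0.9]
width: 0.0
grasp_force: 0.0
clock: 20.6
eef_pos: [0.587, 0.1502, 0.104]
eef_rot: [0.69, 0.724, 0.0, 0.0]
contact_force: [-0.3, 0.3, 0.3]
width: 0.007
grasp_force: 0.0
shift [ 0.8 -0.4 14. ] turn -0.0 tilt [ 0.  0. -1.] q [0.06 0.59 1.39 0.   1.16 0.01]
```

```bash
python3 -m pendant '[0,0,5,0, 0,0,10,0, 0,0,14,0, 0,0,14,0]'; python3 -m pendant '[0,0,4,0, 0,0,8,0, 0,0,12,0, 0,0,12,0]';  python3 -m pendant '[0,0,3,0, 0,0,6,0, 0,0,6,0]'
```

```text
clock: 21.0
eef_pos: [0.5866, 0.1504, 0.0891]
eef_rot: [0.69, 0.724, -0.0, -0.0]
contact_force: [-0.1, 0.3, 0.1]
width: 0.002
grasp_force: 0.0
clock: 21.4
eef_pos: [0.5866, 0.1504, 0.0771]
eef_rot: [0.69, 0.724, -0.0, -0.0]
contact_force: [0.1, 0.5, 0.6]
width: 0.003
grasp_force: 0.0
clock: 21.7
eef_pos: [0.5868, 0.1504, 0.0714]
eef_rot: [0.69, 0.724, -0.0, -0.0]
contact_force: [-0.5, -0.1, -0.1]
width: 0.004
grasp_force: 0.0
```

Consistent with the 20 mm tip offset; I continue in small steps.

```bash
python3 -m pendant '[0,0,2,0, 0,0,4,0, 0,0,4,0]'; python3 -m pendant '[0,0,1.5,0, 0,0,3,0, 0,0,3,0]';  python3 -m pendant '[0,0,1,0, 0,0,2,0, 0,0,2,0]'
```

```text
clock: 22.0
eef_pos: [0.5874, 0.1504, 0.0681]
eef_rot: [0.69, 0.724, 0.001, 0.0]
contact_force: [2.6, -0.7, 2.1]
width: 0.002
grasp_force: 1.2
clock: 22.3
eef_pos: [0.5872, 0.1504, 0.0649]
eef_rot: [0.69, 0.724, 0.0, 0.0]
contact_force: [3.5, -0.7, 3.3]
width: 0.001
grasp_force: 1.8
clock: 22.6
eef_pos: [0.5876, 0.1504, 0.0634]
eef_rot: [0.69, 0.724, 0.001, 0.001]
contact_force: [5.3, 0.0, 5.8]
width: 0.006
grasp_force: 3.3
```

```bash
python3 -m pendant '[0,0,1,0, 0,0,2,0, 0,0,2,0]';  python3 -m pendant '[0,0,1,0, 0,0,2,0, 0,0,2,0]'
```

```text
clock: 22.9
eef_pos: [0.5878, 0.1504, 0.063]
eef_rot: [0.69, 0.724, 0.001, 0.001]
contact_force: [-0.7, -0.7, 18.0]
width: 0.008
grasp_force: 8.9
clock: 23.2
eef_pos: [0.5879, 0.1505, 0.0627]
eef_rot: [0.69, 0.724, 0.001, 0.001]
contact_force: [-4.5, -1.4, 31.5]
width: 0.003
grasp_force: 14.6
```

Hard stop reached (31 N). I back off, rise and check.

```bash
python3 -m pendant '[0,0,-6,0, 0,0,-20,0, 0,0,-50,0, 0,0,-90,0, 0,0,-130,0]'; python3 -m pendant '[-30,0,-10,0, -60,0,-10,0, -80,0,-10,0, -80,0,-10,0]'
python3 - <<'E'
from plant import r
import cv2,numpy as np
d=r.capture("wrist")["frame"]; e=r.capture("scene")["frame"]
o=np.zeros((400,800,3),np.uint8);o[:,:400]=cv2.resize(d[0:200,200:400],(400,400),interpolation=cv2.INTER_CUBIC);o[:,400:]=cv2.resize(e[180:270,270:360],(400,400),interpolation=cv2.INTER_CUBIC)
cv2.imwrite("pics/w6.png",o);print(r.sense()["contact_force"])
E
```

```text
clock: 23.7
eef_pos: [0.5858, 0.1504, 0.1898]
eef_rot: [0.69, 0.724, -0.001, -0.001]
contact_force: [0.5, -0.4, 0.7]
width: 0.003
grasp_force: 0.0
clock: 24.1
eef_pos: [0.5903, 0.0686, 0.1985]
eef_rot: [0.691, 0.723, -0.001, -0.001]
contact_force: [-0.2, -0.2, 0.7]
width: 0.004
grasp_force: 0.0
[ 0.84843861  0.14796954 -0.75379245]
```

View pics/w6.png

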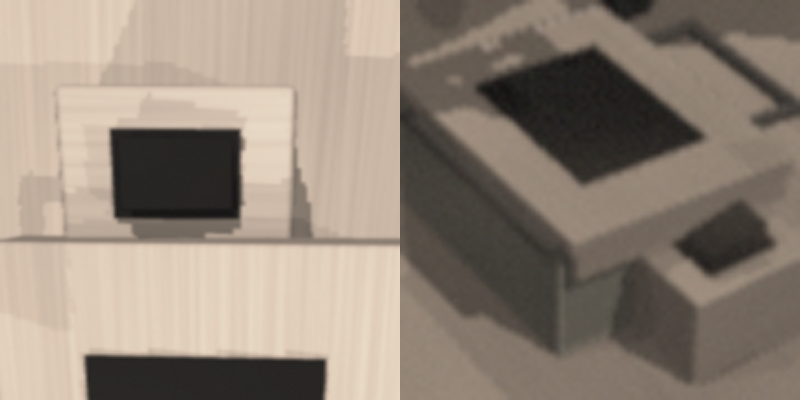

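```bash
python3 -c "
from plant import r
print(r.sign_off())"
```

```text
the job is handed in; nothing more can be done
None
```

The job is handed in: the cover was lowered gently in the gripper and is home past its catch on the seal (judged by feel, last press about 8 N), the dryer rocker was pushed down to its hard stop, and the arm is clear; the hand-in gave no verdict.

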